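# Open the gold-leaf case padlock and show it to the magnifier

### The arm

A 7-joint arm with a two-finger parallel gripper is mounted at the origin on the work surface. World frame = base frame: x ahead of the robot, y to its left, z up, the work surface at z = 0. Lengths are in mm, angles in rad, forces in N, time in s.
With the tool pointing down it reaches from about 400 to 850 mm from the base axis. Payload 4.5 kg.
Tool frame: the origin (TCP) lies midway between the tips of the shut fingers; the grasp point (between the pads) lies 19 mm behind it; z points along the fingers, y is the line along which they close (so a half turn about z gives the same grasp; the last joint's range is limited). The gripper opens to 85 mm and grips with 20 to 120 N. Pads are 22 mm wide; open, the fingers measure 114 mm over their backs; the gripper's body (76 mm by 85 mm) begins 54 mm behind the grasp point. The pads swing forward as they close: fully open they stand 13 mm farther back than shut.
Start: joints at [-1.147, 0.689, -0.195, 1.565, 0.157, 0.902, -0.215], TCP at [237.485, 578.148, 231.317] pointing down, gripper open.
Joint ranges: [-3.01, 3.01], [-0.46, 2.08], [-1.47, 1.51], [0.13, 2.56], [-1, 4.14], [0.04, 2.09], [-2.66, 2.66]. Speed limits (rad/s): [2.57, 2.57, 3.14, 3.14, 3.14, 3.14, 3.14].

### API

Orientations are given as a rotation vector (axis times angle).
In Python, from plant import manip gives the robot as it stands.
- The arm moves only by the shell command python3 -m crank 'ROWS' [FORCE]. ROWS is JSON, a list of rows, each a list of 3 entries, a list of its own where there are three numbers: the shift along the tool's x, y, z scaled (see below), then the turn, a rotation vector about the tool's x, y, z scaled (see below), then the opening, from 0 (shut) to 1 (fully open). A call has 1 to 8 rows; each row is the pose to reach, as a shift and turn from the pose commanded when the call began, along the tool's axes at that moment, turning the shorter way round; what a row does not reach only later rows make up. The controller multiplies each number of a shift by 500 mm and each number of a turn by 180 degrees. A row lasts 1/10 s, in which the tool goes at most 50 mm and 8.59 degrees, less where a joint would pass 70% of its speed; a pose out of reach is approached as far as the arm can. A call with a number of a shift or a turn outside -1 to 1 is refused whole. A call with a gripper value outside its range is refused whole. The fingers move at their own pace and stop on an object; FORCE is the grip in N (left out, the last holds). Time passes only in rows, so rows that repeat a pose let the fingers close. It gives the time, the measured TCP pose, the force, the opening and the grip force at its end, in the units of the state.
- manip.observe(): the state, without advancing time (a new reading comes with each control period).
- manip.camera(name): name is "scene" or "top" or "wrist"; returns the picture (384x512x3 uint8, blue, green, red); there is no depth.
- manip.camera_params(name): a dict with "camera_matrix" (3x3 intrinsics, pixels), "dist" ([k1, k2, p1, p2, k3] as OpenCV has them; the pictures are not rectified), "T" (4x4, takes a point from camera to world coordinates). Camera axes: x right, y up, looking along -z (the intrinsics and any distortion apply to the point x, -y, -z); pixel columns grow to the right and rows downward; lengths in mm; the calibration is good to about 2 mm. A picture is of the moment at which its call begins: read the wrist's pose just before it. camera_params takes no time and is no camera call; for the wrist camera it gives the pose at the moment of the call.
- manip.close_job(): hands the job in; it is judged then, once.
Trained networks look in the newest picture that a camera, given by its name, has taken for a name from the list of things; names that differ only in an ending like _2 or _b are one class to them, and where a whole thing is asked for, a point or a joint stands for the part that bears it (a point fixed in the world has none). Each returns a list of dicts, best first, with "p" (0 to 1); they miss things now and then, are a little off and sometimes report something else, mostly with a low value. They report only what shows in the picture. A call takes as long as a camera call.
- manip.masks_of(name, camera): "pixels" (384x512 bool, what is visible of it) and "rect" ([left, top, right, bottom] in pixels, round what is visible of it).
The state is a dict: "t": time; "q": joint angles; "qd": joint speeds; "tau": joint torques, N m; "tool_pos": TCP position; "tcp_rot": TCP orientation; "ft_force": force on the tool from outside, world axes, zero at the start; "moment": the same for the moment, N m; "grip_width": opening from 0.0 (shut) to 1.0 (fully open); "grasp_force": force on a finger pad.
Only numpy, scipy, OpenCV 4.12 (cv2) and the standard library are available. Lean on these libraries where they do the work, as an engineer would, in place of code of your own. Each camera call takes 0.05 s, during which the arm holds its last target. There are 200 camera calls.

### The job

Turn and tilt the pedestal magnifier by the orange tab on its rim until the lens stands upright and square with its foot. Then turn the dial of the combination padlock on the gold-leaf case clockwise, click by click, until it clicks in with its white pointer at the red mark by the shackle, pull the shackle fully open, and lift the lock off its staple. Finish still holding the open lock in the air on the robot's side of the lens, centred on the lens, with the brass plate on its butt end facing the lens about 7 cm away, touching nothing but the gripper; leave the pot, the spatula and the gilt ornament where they lie.

Things in the scene. Friction and masses are not known exactly. Their poses are not given: they have to be found in the camera images.
- magnifier: fixed pedestal magnifier: grey foot 120 (x) x 130 (y) x 16 mm with a white line along its x, and a post. Origin at the centre of the foot's underside, on the vertical swivel axis; +x looks away from the robot, z up. A yoke on the post carries the lens, whose centre lies on the swivel axis 175 mm above the origin. Magnifier and case may stand either way round, left and right
- swivel (a joint): rotation of yoke and lens about the vertical axis, rad, positive counter-clockwise from above; 0 = lens square with the foot, looking along the foot's x axis. Stays where left (friction 0.12 N m)
- lens (a joint): tilt of the lens about the yoke's horizontal axis through the lens centre, rad; 0 = upright, positive = top leans towards the lens's +x side (away from the robot at swivel 0). Stays where left (friction 0.09 N m)
- lens_centre (a point): centre of the round lens (black rim 110 mm outside diameter, 12 mm thick; the yoke's arms stand 62 to 76 mm either side of it). x = optical axis (away from the robot when set), y = the tilt axis, z = up in the lens's plane
- lens_tab (a point): centre of the orange tab on top of the rim, 80 mm from the lens centre: 14 mm (lens x) x 16 mm (lens y) x 24 mm (lens z). Same axes as lens_centre. Held from above with the fingers closing along the lens's y, it can turn between the pads as the lens tilts
- case: fixed wooden case 220 (x) x 160 (y) x 70 mm; origin at the centre of its underside, z up. On the lid a 4 mm hasp plate with 10 mm high rails keeps the lock from turning. A steel staple eye, 26.5 to 30.5 mm in front (-x) of the lock's centre and 27 mm above the lid at its top, holds the shackle's -y leg; only with the shackle fully open is the leg out of it, and the lock lifts straight up
- lock: steel combination padlock (loose, about 0.31 kg in all) lying on its back, dial up: body 50 (x) x 54 (y) x 24 mm. Origin at the centre of its underside (74 mm above the table at the start); z up through the dial; x runs from the shackle (-x, pointing roughly to the robot) to the butt end (+x)
- lock_butt (a point): centre of the lock's butt end, a face with a brass plate 30 x 12 mm; 25 mm along +x and 12 mm above the lock's origin. Same axes as the lock
- dial (a joint): angle of the dial, rad, positive clockwise from above; 0 = the opening notch (pointer to the lock's -x, at the red mark). It clicks in a notch every 0.5 rad (about 0.1 N m to pass one); let go, a spring pawl pulls it into the nearest notch. Travel -1.85 to 0.65; starts negative. The shackle is free only within about 0.1 rad of 0
- dial_grip (a point): on the dial's axis, 40.5 mm above the lock's underside, where its bar handle is gripped: the bar is 30 mm long (point x, the white pointer lies on the -x end), 11 mm wide (point y), its top 7.5 mm above this point and its foot (the dial's disc) 11.5 mm below
- shackle (a joint): how far the shackle is drawn out of the lock, m, along the lock's -x: 0 shut, 0.016 fully open (end stop). Slides with 3 N of friction and stays where left
- shackle_grip (a point): midway between the shackle's straight legs, at mid-height (12 mm above the lock's underside), 56 mm from the lock's centre when shut; axes as the lock. The shackle is a U of round 8 mm bar, 46 mm wide over the legs (y), straight from the lock to 10 mm past this point; the bow ends 26 mm past it. Grip it from above across the legs (closing along y); the lid's edge is 6 mm on the lock's side
- pot: bystander: white plastic cup, 48 mm across, 45 mm high; origin at the centre of its underside
- modeller: bystander: spatula with wooden handle, 160 mm long, lying along its x
- ornament: bystander: small gilt ornament 50 x 34 x 26 mm; origin at the centre of its underside

How it is judged (in metres and radians):
On the way, in this order (a step that is already met when the one before it is completed fails the run):
1. the lens stands upright and square with its foot (both joints within 0.14 rad of 0) (value of joint swivel between -0.14 and 0.14 rad and value of joint lens between -0.14 and 0.14 rad), for 0.3 s.
2. the dial is in the opening notch (within 0.2 rad of 0) (value of joint dial between -0.2 and 0.2 rad), for 0.3 s.
3. the shackle is drawn fully open (over 13 mm) (value of joint shackle above 0.013 m), for 0.2 s.
At the end, for the whole second after the job is handed in: Lens set within 0.14 rad; shackle open over 11 mm; the lock held by the fingers, at rest, clear of case and magnifier, its butt end 35 to 110 mm from the lens on the robot's side, within 30 mm of the lens axis sideways and in height, facing it within 0.35 rad (all of step 1 and value of joint shackle above 0.011 m and x of lock_butt in the frame of lens_centre between -0.11 and -0.035 m and y of lock_butt in the frame of lens_centre between -0.03 and 0.03 m and z of lock_butt in the frame of lens_centre between -0.03 and 0.03 m and x of lock in the frame of lens_centre below -0.05 m and angle between the x axis of lock and the x axis of lens_centre, either way round below 0.35 rad and contact force between the fingers and lock above 1 N and contact force between lock and magnifier below 0.1 N and contact force between lock and case below 0.1 N and height (world z) of lock above 0.12 m and linear speed of lock below 0.03 m/s); the arm keeps its last pose, push and grip.
It fails at once if the pot, the spatula or the ornament is pushed more than 30 mm (distance of any of pot, modeller, ornament from where it was at the start of the episode above 0.03 m).
It fails at once if the pot is tipped over (angle between pot's own z axis and vertical above 0.6 rad).
It also fails if it takes over 64 s, if anything falls off the work surface, if the arm or the gripper's body presses on something with over 40 N, if the wrist force passes 120 N, or if a joint passes its speed limit or range.

## Working session

There is one attempt and no reset: what is moved stays moved. The work goes in short steps, Python scripts to look and compute and a shell command to move; the robot and the scene stay as the last step left them, time stands still between calls to the robot, and variables do not carry over. Pictures are saved under pics/ and viewed, at most 13 in all, crops included, and the job is handed in when it is done.

```bash
ls; mkdir -p pics
cat > h.py <<'E'
import numpy as np, cv2
from scipy.spatial.transform import Rotation as R
from plant import manip
def cam(n):
    P=manip.camera_params(n); return np.array(P["camera_matrix"],float),np.array(P["dist"],float),np.array(P["T"],float)
def proj(pts,c):
    K,d,T=c; p=np.atleast_2d(pts); q=(p-T[:3,3])@T[:3,:3]; q=q*[1,-1,-1]
    return cv2.projectPoints(q.reshape(-1,1,3),np.zeros(3),np.zeros(3),K,d)[0].reshape(-1,2)
def ray(px,c):
    K,d,T=c; u=cv2.undistortPoints(np.array(px,float).reshape(-1,1,2),K,d).reshape(-1,2)
    v=np.c_[u[:,0],-u[:,1],-np.ones(len(u))]@T[:3,:3].T
    return T[:3,3],v
def atz(px,z,c):
    o,v=ray(px,c); return o+v*((z-o[2])/v[:,2])[:,None]
def tri(px1,c1,px2,c2):
    A=np.zeros((3,3));b=np.zeros(3)
    for px,c in((px1,c1),(px2,c2)):
        o,v=ray([px],c);v=v[0]/np.linalg.norm(v[0]);M=np.eye(3)-np.outer(v,v);A+=M;b+=M@o
    return np.linalg.solve(A,b)
def goal(pos,Rm):
    "print shift/turn (scaled) to reach pos (mm), Rm from the present measured pose"
    s=manip.observe();R0=R.from_rotvec(s["tcp_rot"])
    sh=R0.inv().apply(np.array(pos)-s["tool_pos"])/500
    tu=(R0.inv()*R.from_matrix(Rm)).as_rotvec()/np.pi
    print("shift",sh.round(4),"turn",tu.round(4),"mm",np.linalg.norm(sh)*500,"deg",np.linalg.norm(tu)*180)
def down(yaw): # tool z down, tool x at yaw
    c,s=np.cos(yaw),np.sin(yaw); return np.array([[c,s,0],[s,-c,0],[0,0,-1.]])
def com(n,c):
    m=manip.masks_of(n,c)
    return m
E
cat > a.py <<'E'
from h import *
np.set_printoptions(precision=1,suppress=True)
s=manip.observe();print(s)
ims=[]
for n in("scene","top"):
    im=manip.camera(n);cv2.imwrite(f"pics/{n}0.png",cv2.resize(im,(800,600),interpolation=cv2.INTER_CUBIC))
    c=cam(n);print(n,c[0][0],c[2])
    for t in("magnifier","lens_tab","lens_centre","case","lock","lock_butt","dial","dial_grip","shackle","pot","modeller","ornament"):
        for m in manip.masks_of(t,n)[:2]:
            ys,xs=np.nonzero(m["pixels"]);print(t,round(m["p"],2),m["rect"],len(xs),xs.mean() if len(xs) else 0,ys.mean() if len(xs) else 0)
E
python3 a.py
```

```text
pics
{'t': 0.0, 'q': array([-1.1,  0.7, -0.2,  1.6,  0.2,  0.9, -0.2]), 'qd': array([-0., -0., -0., -0.,  0., -0., -0.]), 'tau': array([ -0. , -54. ,  -1.3, -15.9,   0. ,   0. ,  -0. ]), 'tool_pos': array([237.3, 577.5, 230.5]), 'tcp_rot': array([-0.6, -3.1,  0. ]), 'ft_force': array([ 0.2, -0.7,  0.6]), 'moment': array([0., 0., 0.]), 'grasp_force': 0.0, 'grip_width': 0.9986328265561184}
scene [400.6   0.  253.2] [[ -0.3  -0.7   0.6 979.1]
 [  0.9  -0.3   0.2 158.3]
 [  0.    0.6   0.8 708. ]
 [  0.    0.    0.    1. ]]
magnifier 0.84 [74.2, 144.4, 181.0, 280.1] 7512 128.7164536741214 218.54752396166134
magnifier 0.68 [85.1, 146.2, 155.8, 226.0] 3545 118.29647390691115 192.0654442877292
lens_tab 0.91 [87.0, 141.0, 156.2, 227.7] 3696 118.17343073593074 191.6374458874459
lens_centre 0.58 [81.9, 145.2, 159.1, 226.9] 3568 118.17432735426009 192.1530269058296
case 0.7 [290.8, 226.1, 393.3, 359.8] 10763 346.478862770603 296.463532472359
case 0.7 [74.9, 147.7, 164.5, 236.1] 4158 119.06782106782107 194.7275132275132
lock 0.78 [335.2, 210.0, 368.9, 261.4] 1061 352.9839773798303 239.6569274269
[... 1606 characters left out ...]
88 338.1467391304348 159.02406832298138
dial 0.43 [153.4, 198.7, 170.6, 211.4] 148 160.67567567567568 203.43243243243242
dial_grip 0.72 [153.5, 198.3, 165.7, 211.1] 168 160.54761904761904 203.42857142857142
shackle 0.73 [154.7, 221.0, 170.4, 240.5] 123 159.130081300813 229.869918699187
pot 0.66 [244.7, 170.8, 262.6, 186.1] 243 253.17283950617283 176.89711934156378
pot 0.18 [152.5, 195.2, 165.8, 211.0] 171 160.33333333333334 203.28070175438597
modeller 0.85 [237.1, 236.3, 270.6, 304.3] 1211 254.8373245251858 264.00825763831546
ornament 0.71 [240.2, 108.6, 260.9, 128.2] 253 251.72332015810278 116.43873517786561
ornament 0.5 [152.1, 197.8, 166.8, 209.9] 172 160.61046511627907 203.06976744186048
```

View pics/scene0.png

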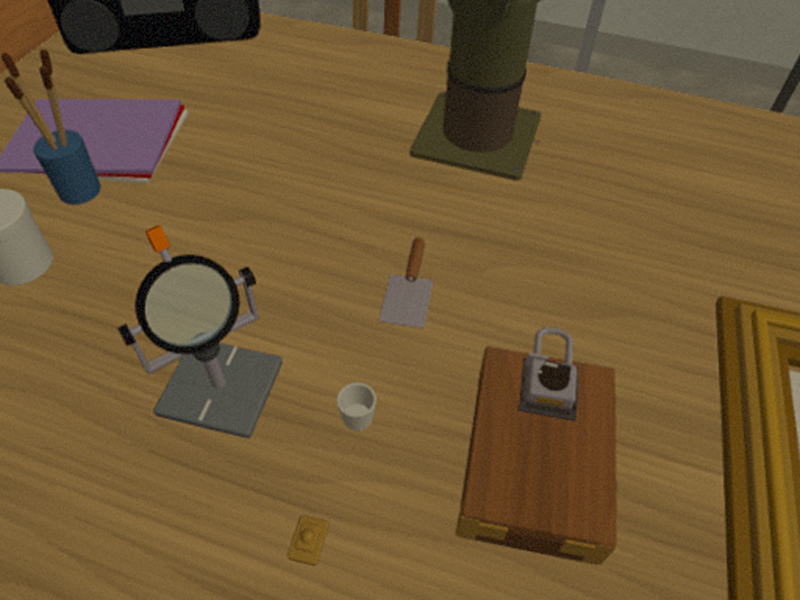

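View pics/top0.png

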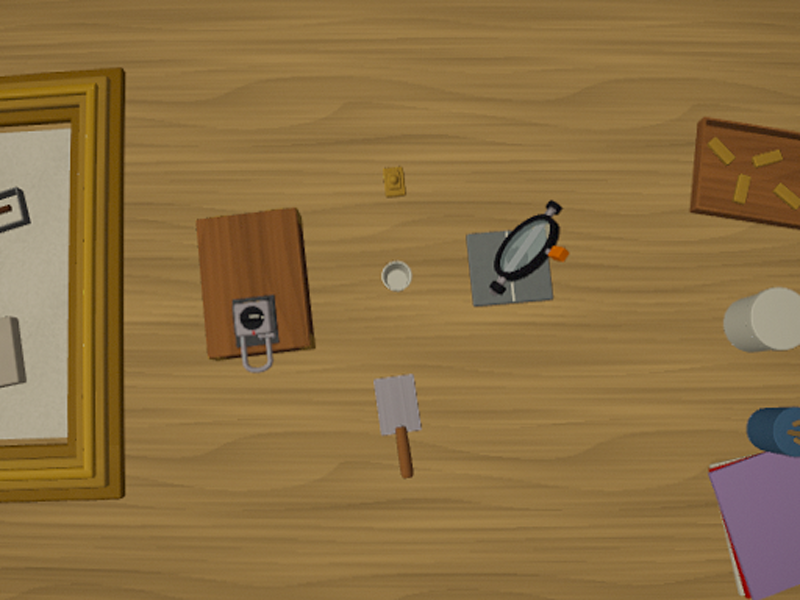

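```bash
cat > b.py <<'E'
from h import *
np.set_printoptions(precision=2,suppress=True)
I={};C={}
for n in("scene","top"):
    I[n]=manip.camera(n);C[n]=cam(n)
px={}
for n in I:
    h=cv2.cvtColor(I[n],cv2.COLOR_BGR2HSV)
    m=((h[...,0]>3)&(h[...,0]<14)&(h[...,1]>200)&(h[...,2]>150)).astype(np.uint8)
    k,l,st,ce=cv2.connectedComponentsWithStats(m);i=1+np.argmax(st[1:,4]);px[n]=ce[i];print(n,"tab",ce[i],st[i])
tab=tri(px["scene"],C["scene"],px["top"],C["top"]);print("tab",tab,[proj(tab,C[n])[0]-px[n] for n in I])
for name,z,cn in(("magnifier",16,"foot"),("case",70,"case")):
    m=manip.masks_of(name,"top")[0]["pixels"].astype(np.uint8)
    if cn=="foot":
        h=cv2.cvtColor(I["top"],cv2.COLOR_BGR2HSV); m=cv2.dilate(m,np.ones((5,5)))&((h[...,1]<60)&(h[...,2]>50)&(h[...,2]<150)).astype(np.uint8)
    ys,xs=np.nonzero(m);P=atz(np.c_[xs,ys],z,C["top"])[:,:2]
    r=cv2.minAreaRect(P.astype(np.float32));print(cn,r)
# dial, lock
for name,z in(("dial_grip",115),("lock",98),("shackle",86)):
    m=manip.masks_of(name,"top")[0];ys,xs=np.nonzero(m["pixels"]);print(name,atz([[xs.mean(),ys.mean()]],z,C["top"])[0])
crop=I["top"][110:250,130:380];cv2.imwrite("pics/crop1.png",cv2.resize(crop,None,fx=3.2,fy=3.2,interpolation=cv2.INTER_CUBIC))
E
python3 b.py
```

```text
scene tab [108.  156.5] [108 156   1   2   2]Traceback (most recent call last):
  File "b.py", line 10, in <module>
    k,l,st,ce=cv2.connectedComponentsWithStats(m);i=1+np.argmax(st[1:,4]);px[n]=ce[i];print(n,"tab",ce[i],st[i])
                                                      ~~~~~~~~~^^^^^^^^^^
    return _wrapfunc(a, 'argmax', axis=axis, out=out, **kwds)
    return bound(*args, **kwds)
ValueError: attempt to get argmax of an empty sequence
```

```bash
python3 - <<'E'
s=open('b.py').read()
i=s.index("    h=cv2.cvt");j=s.index("    k,l,st")
s=s[:i]+'''    b=I[n].astype(int); m=((b[...,2]-b[...,0]>120)&(b[...,2]>1.5*b[...,1])&(b[...,2]>140)).astype(np.uint8)
    w=np.zeros_like(m)
    if n=="scene": w[135:175,85:115]=1
    else: w[145:175,340:375]=1
    m&=w
'''+s[j:]
open('b.py','w').write(s)
E
python3 b.py
```

```text
scene tab [101.34 152.6 ] [ 95 145  14  16 134]
top tab [357.3  161.62] [351 158  13  10  79]
tab [ 622.76 -214.19  243.83] [array([-0.63, -0.03]), array([-0.4 ,  0.26])]
foot ((661.687255859375, -191.3199920654297), (151.56748962402344, 150.44830322265625), 5.138789176940918)
case ((609.7672119140625, 220.13160705566406), (225.9624481201172, 167.96249389648438), 6.436835289001465)
dial_grip [ 655.2  -198.51  115.  ]
lock [540.74 213.59  98.  ]
shackle [493.76 210.93  86.  ]
```

View pics/crop1.png

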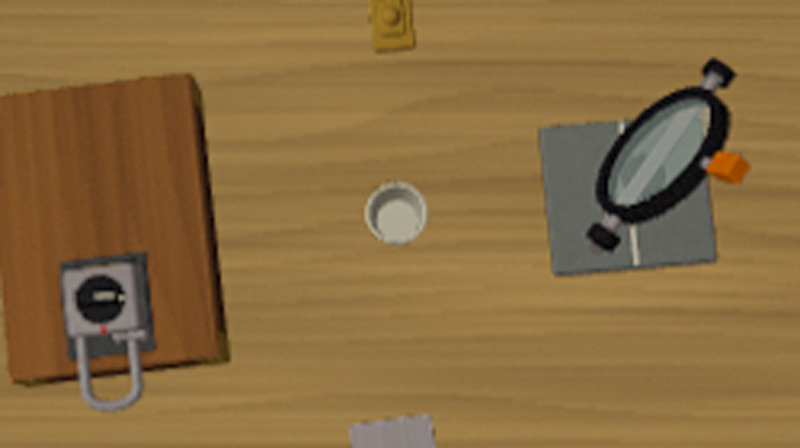

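```bash
cat > c.py <<'E'
from h import *
np.set_printoptions(precision=1,suppress=True)
c=cam("top")
def w(u,v,z): return atz([[u/3.2+130-.34,v/3.2+110-.34]],z,c)[0]
TL,BL,BR,W1,W2=[w(*p,16) for p in((540,129),(555,275),(716,261),(620,122),(636,265))]
fc=(TL+BR)/2;print("foot c",fc,(W1+W2)/2,"sizes",np.linalg.norm(TL-BL),np.linalg.norm(BL-BR),np.linalg.norm(W1-W2))
d=TL-BL;e=W1-W2;f=BL-BR;print("yaws",np.degrees([np.arctan2(d[1],d[0]),np.arctan2(e[1],e[0]),np.arctan2(-f[0],f[1])]))
Y=[w(718,73,175),w(604,237,175)];print("yoke mid",(Y[0]+Y[1])/2,np.linalg.norm(Y[0]-Y[1]),"axis",Y[1]-Y[0])
a=Y[1]-Y[0];print("lens yaw deg",np.degrees(np.arctan2(a[1],a[0]))-90)
tab=np.array([622.8,-214.2,243.8]);lc=(fc+(W1+W2)/2)/2+[0,0,159];v=tab-lc;print("lc",lc,"tabvec",v,np.linalg.norm(v),"az",np.degrees(np.arctan2(v[1],v[0])),"lean",np.degrees(np.arctan2(np.hypot(v[0],v[1]),v[2])))
D=w(102,298,114);B=w(111,407,86);print("dial",D,"bow",B,"d",np.linalg.norm((D-B)[:2]),np.degrees(np.arctan2(*(D-B)[1::-1])))
A=[w(*p,70) for p in((195,75),(228,360),(12,383))];print(A,np.degrees(np.arctan2(*(A[0]-A[1])[1::-1])),np.degrees(np.arctan2(*(A[2]-A[1])[1::-1]))-90)
P1=w(90,298,119);P2=w(122,298,119);print("bar",P2-P1)
s=manip.observe();print(s["q"],s["t"],R.from_rotvec(s["tcp_rot"]).as_matrix())
E
python3 c.py
```

```text
foot c [ 643.3 -182.8   16. ] [ 644.6 -183.1   16. ] sizes 117.20147225497672 127.54571278445815 115.08155328633349
yaws [5.  5.1 4.9]
yoke mid [ 644.6 -183.6  175. ] 141.4382137131441 axis [-115.3   81.9    0. ]
lens yaw deg 54.59776052211157
lc [ 643.9 -182.9  175. ] tabvec [-21.1 -31.3  68.8] 78.46170943536909 az -124.03057210288951 lean 28.734024381488453
dial [551.5 212.3 114. ] bow [474.  209.1  86. ] d 77.54612569497655 2.3116078995969906
[array([727.2, 153.8,  70. ]), array([509.6, 125.3,  70. ]), array([492.1, 287. ,  70. ])] 7.455202893129514 6.162853761840736
bar [  0.  -23.2   0. ]
[-1.1  0.7 -0.2  1.6  0.2  0.9 -0.2] 1.75 [[-0.9  0.4  0. ]
 [ 0.4  0.9  0. ]
 [ 0.   0.  -1. ]]
```

```bash
cat > g.py <<'E'
from h import *
import sys
np.set_printoptions(precision=4,suppress=True)
x,y,z,yaw=map(float,sys.argv[1:5]); goal([x,y,z],down(np.radians(yaw)))
E
python3 g.py 430 182 300 106; python3 g.py 622.8 -214.2 320 54.6
```

```text
shift [-0.6572 -0.5866 -0.1374] turn [ 0.    -0.     0.287] mm 445.77500403714225 deg 51.66887653423804
shift [-1.315  -1.173  -0.1775] turn [ 0.     -0.      0.5726] mm 885.5231072316052 deg 103.06887650083439
```

```bash
python3 -m crank '[[[-0.0657,-0.0587,-0.03],[0,0,0.0287],0.5],[[-0.1314,-0.1173,-0.06],[0,0,0.0574],0.5],[[-0.2,-0.176,-0.09],[0,0,0.095],0.5],[[-0.263,-0.235,-0.12],[0,0,0.14],0.5],[[-0.33,-0.293,-0.137],[0,0,0.18],0.5],[[-0.394,-0.352,-0.137],[0,0,0.22],0.5],[[-0.525,-0.469,-0.137],[0,0,0.287],0.5],[[-0.657,-0.5866,-0.1374],[0,0,0.287],0.5]]' 60; python3 g.py 622.8 -214.2 320 54.6
```

```text
t: 2.55
tool_pos: [397.1, 249.1, 300.3]
tcp_rot: [1.895, 2.506, 0.002]
ft_force: [-0.2, 0.4, -0.2]
grip_width: 0.5
grasp_force: 0.0
shift [-1.0145  0.1819 -0.0397] turn [ 0.0003 -0.0003  0.2845] mm 515.7364096945662 deg 51.20767229121279
```

```bash
python3 -m crank '[[[-0.9,0.161,-0.0397],[0,0,0.27],0.5],[[-0.9,0.161,-0.0397],[0,0,0.27],0.5],[[-0.9,0.161,-0.0397],[0,0,0.27],0.5],[[-0.9,0.161,-0.0397],[0,0,0.27],0.5],[[-0.9,0.161,-0.0397],[0,0,0.27],0.5],[[-0.9,0.161,-0.0397],[0,0,0.27],0.5],[[-0.9,0.161,-0.0397],[0,0,0.27],0.5],[[-0.9,0.161,-0.0397],[0,0,0.27],0.5]]'; python3 g.py 622.8 -214.2 320 54.6; python3 -c "
from h import *
print(manip.observe()['q'])"
```

```text
t: 3.35
tool_pos: [573.4, -109.8, 317.4]
tcp_rot: [-2.755, -1.509, -0.001]
ft_force: [0.1, 0.4, -0.5]
grip_width: 0.5
grasp_force: 0.0
shift [-0.1228  0.1957 -0.0052] turn [ 0.0001 -0.0002  0.0157] mm 115.54297107552883 deg 2.8348296035042786
[-0.06708355  0.55310006  0.30432613  1.59417634 -0.1860079   1.02253418
 -0.27659268]
```

```bash
python3 -m crank '[[[-0.1228,0.1957,-0.0052],[0,0,0.0157],0.5],[[-0.1228,0.1957,-0.0052],[0,0,0.0157],0.5],[[-0.1228,0.1957,-0.0052],[0,0,0.0157],0.5],[[-0.1228,0.1957,-0.0052],[0,0,0.0157],0.5]]'
cat > wr.py <<'E'
from h import *
import sys
c=cam("wrist");im=manip.camera("wrist");cv2.imwrite("pics/%s.png"%sys.argv[1],im)
np.set_printoptions(precision=1,suppress=True);print(c[2])
E
python3 wr.py w1; python3 g.py 622.8 -214.2 232 54.6
```

```text
t: 3.75
tool_pos: [622.0, -216.5, 319.3]
tcp_rot: [2.794, 1.433, -0.002]
ft_force: [0.0, 0.5, -0.2]
grip_width: 0.498
grasp_force: 0.0
[[   0.8    0.6    0.2  671.5]
 [  -0.6    0.8    0.3 -148.6]
 [   0.    -0.3    0.9  460.9]
 [   0.     0.     0.     1. ]]
shift [0.     0.0025 0.1745] turn [-0.0002  0.     -0.0007] mm 87.28219380666769 deg 0.12910892740947438
```

View pics/w1.png

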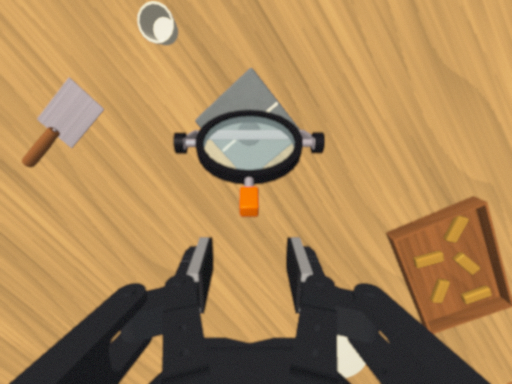

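```bash
python3 -m crank '[[[0,0.0025,0.09],[0,0,0],0.45],[[0,0.0025,0.174],[0,0,0],0.45],[[0,0.0025,0.174],[0,0,0],0.45],[[0,0.0025,0.174],[0,0,0],0.0],[[0,0.0025,0.174],[0,0,0],0.0],[[0,0.0025,0.174],[0,0,0],0.0],[[0,0.0025,0.174],[0,0,0],0.0],[[0,0.0025,0.174],[0,0,0],0]]' 60; python3 g.py 643.9 -182.9 241 54.6
```

```text
t: 4.6
tool_pos: [624.0, -213.3, 234.9]
tcp_rot: [2.79, 1.44, 0.004]
ft_force: [-2.1, 1.3, 6.2]
grip_width: 0.171
grasp_force: 61.0
shift [ 0.0726 -0.0027 -0.012 ] turn [ 0.0009 -0.0006 -0.    ] mm 36.81126947555533 deg 0.18673768801104915
```

```bash
python3 -m crank '[[[0.0168,0,-0.0084],[0,0,0],0],[[0.035,0,-0.0148],[0,0,0],0],[[0.0568,0,-0.0188],[0,0,0],0],[[0.075,0,-0.02],[0,0,0],0],[[0.075,0,-0.02],[0,0,0],0],[[0.075,0,-0.02],[0,0,0],0]]' 60; python3 g.py 643.9 -182.9 245 5
```

```text
t: 5.2
tool_pos: [644.2, -184.7, 243.1]
tcp_rot: [2.791, 1.437, -0.003]
ft_force: [-2.2, -3.7, 1.0]
grip_width: 0.168
grasp_force: 58.4
shift [ 0.0026 -0.0027 -0.0038] turn [0.0007 0.0006 0.275 ] mm 2.642375175925306 deg 49.49552333562034
```

```bash
python3 -m crank '[[[0.002,0,0],[0,0,0.04],0],[[0.002,0,0],[0,0,0.08],0],[[0.002,0,0],[0,0,0.12],0],[[0.002,0,0],[0,0,0.16],0],[[0.002,0,0],[0,0,0.2],0],[[0.002,0,0],[0,0,0.24],0],[[0.002,0,0],[0,0,0.279],0],[[0.002,0,0],[0,0,0.279],0]]' 60; python3 g.py 643.9 -182.9 245 5;  cat > t.py <<'E'
from h import *
import sys
for n in sys.argv[2:]:
    im=manip.camera(n); cv2.imwrite(f"pics/{n}{sys.argv[1]}.png",im)
s=manip.observe();print(s['q'],s['t'])
E
python3 t.py 1 scene top wrist
python3 -c "
import cv2,numpy as np
a=cv2.imread('pics/scene1.png')[120:290,50:250];b=cv2.imread('pics/wrist1.png');
cv2.imwrite('pics/m1.png',np.hstack([cv2.resize(a,(400,340)),cv2.resize(b,(400,340))]))"
```

```text
t: 6.0
tool_pos: [643.6, -183.4, 243.1]
tcp_rot: [3.138, 0.113, -0.005]
ft_force: [-5.0, -4.1, 3.9]
grip_width: 0.171
grasp_force: 59.3
shift [ 0.0006 -0.001  -0.0039] turn [ 0.0004  0.001  -0.0049] mm 2.0213903693577606 deg 0.9104054583797825
[-0.05542172  0.79781213  0.54347351  1.4236599  -0.43997426  1.04457777
 -0.91981195] 6.15
```

View pics/m1.png

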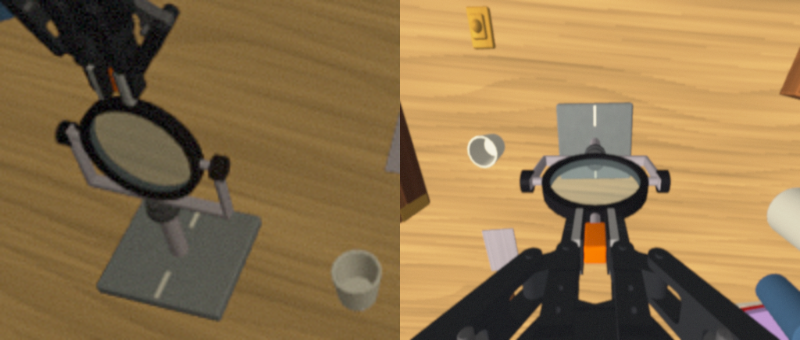

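```bash
python3 -m crank '[[[0,0,0],[0,0,0],0.4],[[0,0,0],[0,0,0],0.4],[[0,0,0],[0,0,0],0.4],[[0,0,-0.09],[0,0,0],0.4],[[0,0,-0.19],[0,0,0],0.4],[[0,0.1,-0.19],[0,0,0],0.6],[[-0.05,0.2,-0.19],[0,0,0],0.6],[[-0.1,0.3,-0.19],[0,0,0],0.6]]' ; python3 g.py 551.5 212.3 230 5
python3 - <<'E'
from h import *
np.set_printoptions(precision=1,suppress=True)
px={};C={}
for n,(r0,r1,c0,c1) in {"scene":(120,190,60,150),"top":(120,200,310,390)}.items():
    im=manip.camera(n);cv2.imwrite(f"pics/{n}2.png",im);C[n]=cam(n)
    b=im.astype(int);m=(b[...,2]-b[...,0]>110)&(b[...,2]>1.5*b[...,1])&(b[...,2]>120)
    w=np.zeros_like(m);w[r0:r1,c0:c1]=1;m&=w
    k,l,st,ce=cv2.connectedComponentsWithStats(m.astype(np.uint8));print(n,st[1:],ce[1:])
    i=1+np.argmax(st[1:,4]);px[n]=ce[i]
print("tab",tri(px["scene"],C["scene"],px["top"],C["top"]))
E
python3 -c "
import cv2,numpy as np
a=cv2.imread('pics/scene2.png')[120:290,50:250];b=cv2.imread('pics/top2.png')[100:250,200:400];
cv2.imwrite('pics/m2.png',np.hstack([cv2.resize(a,(400,340)),cv2.resize(b,(400,300))[:,:].copy() if 0 else cv2.resize(b,(400,340))]))"
```

```text
t: 6.95
tool_pos: [612.1, -324.9, 338.1]
tcp_rot: [-3.139, -0.124, -0.003]
ft_force: [-0.1, -0.7, -0.5]
grip_width: 0.6
grasp_force: 0.0
shift [-0.0364 -1.0806  0.2161] turn [-0.     -0.0006 -0.0026] mm 551.3080512176167 deg 0.4836960304166341
scene [[105 150  14  17 118]] [[112.7 156.2]]
top [[339 152   9   7  61]] [[343.1 155.1]]
tab [ 633.8 -182.7  256.9]
```

View pics/m2.png

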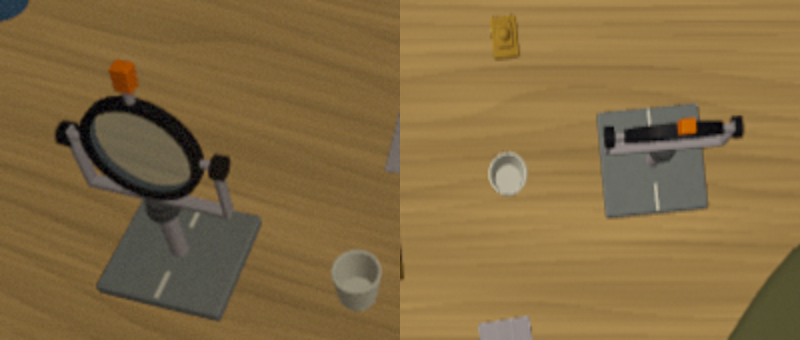

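Run:
```python
from h import *
np.set_printoptions(precision=1,suppress=True)
fx=np.array([np.cos(.087),np.sin(.087),0]);fy=np.array([-fx[1],fx[0],0]);lc=np.array([643.9,-182.9,175])
def box(t):
    X=fx*np.cos(t)-np.array([0,0,1])*np.sin(t);Z=np.array([0,0,1])*np.cos(t)+fx*np.sin(t)
    return [lc+X*a*7+fy*b*8+Z*(80+c*12) for a in(-1,1) for b in(-1,1) for c in(-1,1)], [lc+55*(np.cos(k)*fy+np.sin(k)*Z)+X*s for k in np.linspace(0,6.28,60) for s in(-6,6)],[lc+s*69*fy for s in(1,-1)]
for n in("scene","top"):
    c=cam(n)
    for t in(-.15,-.1,-.05,0,.05):
        b,r,y=box(t);h=cv2.convexHull(proj(b,c).astype(np.float32));M=cv2.moments(h);q=proj(b,c)
        rr=proj(r,c);print(n,t,"tab cen",M['m10']/M['m00'],M['m01']/M['m00'],q.min(0),q.max(0),"rim",rr.min(0),rr.max(0),"yoke",proj(y,c).ravel())
im=cv2.imread("pics/scene2.png");g=im.max(2);mm=(g<45);mm[:, :70]=0;mm[:,170:]=0;mm[:150]=0;mm[240:]=0
k,l,st,ce=cv2.connectedComponentsWithStats(mm.astype(np.uint8));print(st[1:][st[1:,4]>30])
```

```text
scene -0.15 tab cen 112.27131480705836 156.39311218328453 [104.  146.9] [120.4 166. ] rim [ 89.1 165.8] [152.6 219.5] yoke [158.7 201.8  84.5 186.1]
scene -0.1 tab cen 111.0454392985367 157.92940164992962 [102.6 148.4] [119.3 167.6] rim [ 89.  166.7] [152.7 218.5] yoke [158.7 201.8  84.5 186.1]
scene -0.05 tab cen 109.83527518498295 159.57779440131702 [101.2 150.1] [118.3 169.2] rim [ 88.8 167.7] [152.7 217.5] yoke [158.7 201.8  84.5 186.1]
scene 0 tab cen 108.64494601238165 161.3345398119659 [ 99.8 151.9] [117.3 170.8] rim [ 88.6 168.7] [152.9 216.5] yoke [158.7 201.8  84.5 186.1]
scene 0.05 tab cen 107.47860267921125 163.19536180527248 [ 98.5 153.9] [116.3 172.6] rim [ 88.4 169.8] [153.  215.4] yoke [158.7 201.8  84.5 186.1]
top -0.15 tab cen 343.1536667648185 156.46443047272749 [337.9 152.4] [348.4 160.5] rim [311. 153.] [361.6 163.2] yoke [305.1 160.9 366.9 155.6]
top -0.1 tab cen 342.9722981390713 154.51419286029738 [337.7 150.2] [348.3 158.8] rim [311.  152.1] [361.6 163.8] yoke [305.1 160.9 366.9 155.6]
top -0.05 tab cen 342.77278507285735 152.57534202264296 [337.5 148. ] [348.1 157.2] rim [311.  151.1] [361.6 164.7] yoke [305.1 160.9 366.9 155.6]
top 0 tab cen 342.5556858778251 150.6538570554597 [337.3 145.8] [347.9 155.5] rim [311. 150.] [361.6 165.7] yoke [305.1 160.9 366.9 155.6]
top 0.05 tab cen 342.32168133403945 148.7556340187264 [337.1 143.6] [347.6 153.9] rim [311.  148.8] [361.6 166.8] yoke [305.1 160.9 366.9 155.6]
[[ 87 168  65  52 892]
 [ 78 181   8  12  61]
 [154 198  11  12 100]
 [123 221  13  10  61]]
```

```bash
python3 g.py 634.3 -183.7 300 5;python3 -m crank '[[[0.068,-0.1,0.04],[0,0,0],0.5],[[0.068,-0.2,0.06],[0,0,0],0.5],[[0.068,-0.277,0.076],[0,0,0],0.5],[[0.068,-0.277,0.076],[0,0,0],0.5],[[0.068,-0.277,0.13],[0,0,0],0.4],[[0.068,-0.277,0.19],[0,0,0],0.4],[[0.068,-0.277,0.19],[0,0,0],0.4]]'; python3 g.py 634.3 -183.7 240 5
```

```text
shift [ 0.076  -0.2971  0.0752] turn [ 0.0021  0.001  -0.0077] mm 157.8824833996871 deg 1.454696884902491
t: 7.75
tool_pos: [632.8, -181.2, 239.0]
tcp_rot: [-3.135, -0.121, 0.011]
ft_force: [-0.1, 0.1, -0.1]
grip_width: 0.402
grasp_force: 0.0
shift [ 0.0025  0.0051 -0.002 ] turn [-0.0014  0.0021 -0.0033] mm 3.031993987870929 deg 0.7448118672748729
```

```bash
python3 -m crank '[[[0.002,0.003,0],[0,0,0],0],[[0.002,0.003,0],[0,0,0],0],[[0.002,0.003,0],[0,0,0],0],[[0.002,0.003,0],[0,0,0],0],[[0.009,0.003,-0.001],[0,-0.02,0],0],[[0.0185,0.003,-0.0025],[0,-0.04,0],0],[[0.0185,0.003,-0.0025],[0,-0.04,0],0],[[0.0185,0.003,-0.0025],[0,-0.04,0],0]]' 40; python3 t.py 3 wrist
python3 -m crank '[[[0,0,0],[0,0,0],0.4],[[0,0,0],[0,0,0],0.4],[[0,0,0],[0,0,0],0.4],[[0,0,-0.09],[0,0,0],0.4],[[0,0,-0.19],[0,0.02,0],0.4],[[0,-0.1,-0.2],[0,0.04,0],0.8],[[0,-0.2,-0.2],[0,0.04,0],0.8],[[0,-0.3,-0.2],[0,0.04,0],0.8]]' ;cat > tab.py <<'E'
from h import *
np.set_printoptions(precision=1,suppress=True)
px={};C={}
for n,(r0,r1,c0,c1) in {"scene":(120,190,60,150),"top":(120,200,310,390)}.items():
    im=manip.camera(n);cv2.imwrite(f"pics/{n}2.png",im);C[n]=cam(n)
    b=im.astype(int);m=(b[...,2]-b[...,0]>110)&(b[...,2]>1.5*b[...,1])&(b[...,2]>120)
    w=np.zeros_like(m);w[r0:r1,c0:c1]=1;m&=w
    k,l,st,ce=cv2.connectedComponentsWithStats(m.astype(np.uint8));print(n,st[1:],ce[1:])
    i=1+np.argmax(st[1:,4]);px[n]=ce[i]
print("tab",tri(px["scene"],C["scene"],px["top"],C["top"]))
E
python3 tab.py;python3 g.py 551.5 212.3 230 0
```

```text
t: 8.55
tool_pos: [644.8, -183.6, 244.5]
tcp_rot: [3.13, 0.12, -0.194]
ft_force: [-0.1, 4.1, 0.0]
grip_width: 0.178
grasp_force: 41.7
[-0.05687024  0.86403261  0.56802975  1.28295898 -0.39453511  1.22771171
 -0.97193698] 8.6
t: 9.4
tool_pos: [644.7, -34.2, 344.6]
tcp_rot: [3.139, 0.115, 0.004]
ft_force: [0.2, 0.9, -0.0]
grip_width: 0.798
grasp_force: 0.0
scene [[101 154  16  16 128]] [[109.3 160.3]]
top [[338 147  10   9  67]] [[342.6 150.3]]
tab [ 643.7 -182.   257.7]
shift [-0.1458 -0.4851  0.2292] turn [-0.0024 -0.0001  0.0284] mm 278.00588454373775 deg 5.122397726808275
```

```bash
python3 -m crank '[[[-0.05,-0.08,0.02],[0,0,-0.04],0.6],[[-0.08,-0.17,0.05],[0,0,-0.09],0.6],[[-0.11,-0.26,0.08],[0,0,-0.13],0.6],[[-0.13,-0.35,0.11],[0,0,-0.18],0.6],[[-0.1458,-0.45,0.14],[0,0,-0.22],0.6],[[-0.1458,-0.485,0.18],[0,0,-0.27],0.6],[[-0.1458,-0.485,0.18],[0,0,-0.31],0.6],[[-0.1458,-0.485,0.18],[0,0,-0.35],0.6]]' ;python3 g.py 551.5 212.3 240 92.5
```

```text
t: 10.3
tool_pos: [553.9, 202.2, 252.6]
tcp_rot: [2.608, 1.751, -0.001]
ft_force: [-0.4, 0.0, -0.4]
grip_width: 0.599
grasp_force: 0.0
shift [ 0.0169 -0.012   0.0253] turn [-0.0001  0.0003 -0.1374] mm 16.3286231927126 deg 24.740277189453728
```

```bash
python3 -m crank '[[[0.0169,-0.012,0.02],[0,0,-0.045],0.6],[[0.0169,-0.012,0.02],[0,0,-0.09],0.6],[[0.0169,-0.012,0.02],[0,0,-0.1374],0.6],[[0.0169,-0.012,0.02],[0,0,-0.1374],0.6]]'
python3 - <<'E'
from h import *
np.set_printoptions(precision=3,suppress=True)
s=manip.observe();print(s["tool_pos"])
c=cam("wrist");np.savez("w4.npz",K=c[0],d=c[1],T=c[2]);im=manip.camera("wrist");cv2.imwrite("pics/w4.png",im)
for t in("dial_grip","lock","shackle","case"):
    for m in manip.masks_of(t,"wrist")[:2]:
        ys,xs=np.nonzero(m["pixels"]);print(t,m["p"],m["rect"],xs.mean(),ys.mean())
E
```

```text
t: 10.7
tool_pos: [552.4, 211.1, 243.5]
tcp_rot: [2.181, 2.26, 0.001]
ft_force: [-0.4, -0.3, -0.7]
grip_width: 0.601
grasp_force: 0.0
[552.378 211.065 243.477]
dial_grip 0.64 [232.0, 161.2, 269.2, 197.9] 249.87248995983936 176.07128514056225
lock 0.86 [177.4, 142.5, 274.8, 197.3] 236.005 172.7225
shackle 0.83 [176.3, 155.5, 223.7, 199.7] 199.46019900497512 174.25746268656715
case 0.57 [202.2, 82.6, 401.7, 234.8] 307.36439660157464 154.8605044259597
case 0.31 [178.4, 156.8, 224.0, 197.1] 198.61415220293725 174.21895861148198
```

View pics/w4.png

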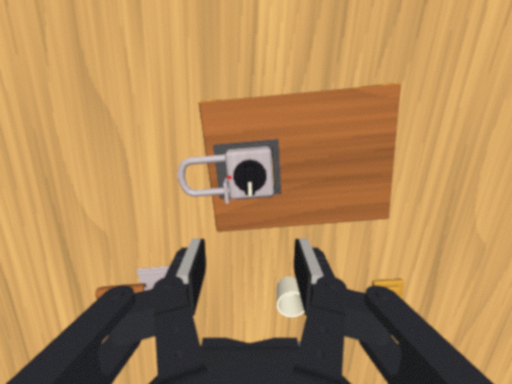

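Run:
```python
from h import *
np.set_printoptions(precision=1,suppress=True)
z=np.load("w4.npz");c=(z["K"],z["d"],z["T"])
w=lambda u,v,h:atz([[u,v]],h,c)[0]
A=[w(*p,70) for p in((200,102),(400,84),(389,217),(217,230))]
for a,b in((0,1),(3,2),(0,3),(1,2)): d=A[b]-A[a];print(a,b,np.linalg.norm(d),np.degrees(np.arctan2(d[1],d[0])))
print(w(250,176,103),w(250,176,110)); P=w(250,194,119);print("pointer end",P)
B=w(179,179,86);print("bow",B); L=(w(225,158,86)+w(225,193,86))/2;print("legs mid",L)
for p in((224,149),(272,147),(274,197),(226,199)): print(w(*p,98))
cr=cv2.imread("pics/w4.png")[125:215,165:295];cv2.imwrite("pics/w4c.png",cv2.resize(cr,None,fx=6,fy=6,interpolation=cv2.INTER_CUBIC))
```

```text
0 1 214.9116356892169 6.759926148629052
3 2 216.74332128331284 6.834958510300494
0 3 155.42362575416666 -83.34801881994187
1 2 155.14714142086174 -82.67182965823989
[553.3 216.4 103. ] [553.2 218.4 110. ]
pointer end [553.8 201.7 119. ]
bow [473.2 205.4  86. ]
legs mid [525.3 210.9  86. ]
[525.  243.5  98. ]
[575.3 247.3  98. ]
[581.  191.8  98. ]
[527.5 187.5  98. ]
```

View pics/w4c.png

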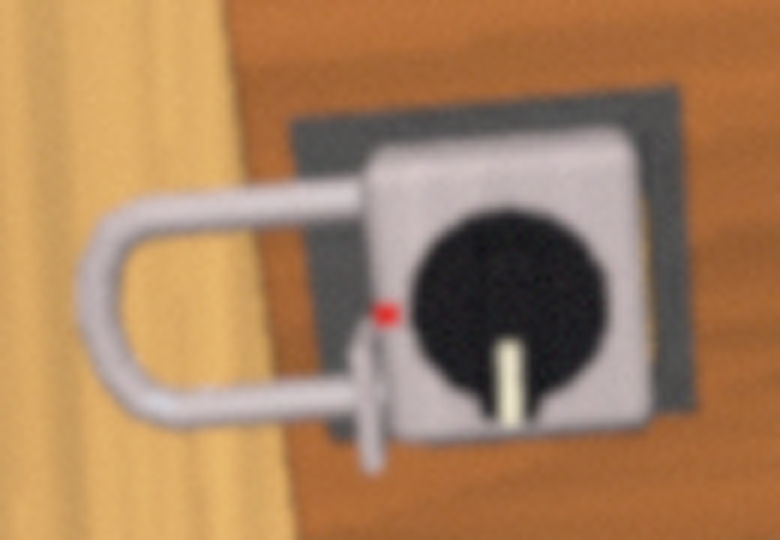

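```bash
python3 g.py 553.2 215.5 107 92.8; python3 -m crank '[[[0.009,0.001,0.1],[0,0,0],0.4],[[0.009,0.001,0.2],[0,0,0],0.4],[[0.009,0.001,0.235],[0,0,0],0.4],[[0.009,0.001,0.245],[0,0,0],0.4],[[0.009,0.001,0.245],[0,0,0],0.4]]' 50; python3 g.py 553.2 215.5 106 92.8
```

```text
shift [0.0073 0.0026 0.2727] turn [ 0.0001  0.0001 -0.0047] mm 136.4045254577824 deg 0.8380467004662553
t: 11.45
tool_pos: [552.3, 216.6, 120.6]
tcp_rot: [2.181, 2.261, -0.001]
ft_force: [0.8, -0.5, 0.4]
grip_width: 0.401
grasp_force: 0.0
shift [-0.0022  0.0018  0.0292] turn [-0.0001  0.0002 -0.0041] mm 14.682290656908679 deg 0.7425645138890168
```

```bash
python3 -m crank '[[[-0.002,0.001,0.015],[0,0,-0.004],0.4],[[-0.002,0.001,0.029],[0,0,-0.004],0.4],[[-0.002,0.001,0.029],[0,0,-0.004],0.4],[[-0.002,0.001,0.029],[0,0,-0.004],0],[[-0.002,0.001,0.029],[0,0,-0.004],0],[[-0.002,0.001,0.029],[0,0,-0.004],0],[[-0.002,0.001,0.029],[0,0,-0.004],0],[[-0.002,0.001,0.029],[0,0,-0.004],0]]' 60; python3 g.py 553.2 215.5 106 6.8
```

```text
t: 12.25
tool_pos: [552.7, 215.7, 106.9]
tcp_rot: [2.166, 2.275, 0.001]
ft_force: [-1.3, -0.4, 6.3]
grip_width: 0.108
grasp_force: 60.1
shift [-0.0005  0.0009  0.0017] turn [ 0.     -0.0002  0.4778] mm 1.0150362692052708 deg 86.00946789656848
```

```bash
python3 -m crank '[[[0,0,0],[0,0,0.04],0],[[0,0,0],[0,0,0.08],0],[[0,0,0],[0,0,0.12],0],[[0,0,0],[0,0,0.16],0],[[0,0,0],[0,0,0.2],0],[[0,0,0],[0,0,0.24],0],[[0,0,0],[0,0,0.28],0],[[0,0,0],[0,0,0.32],0]]' 60; python3 g.py 553.2 215.5 106.5 6.8
```

```text
t: 13.05
tool_pos: [552.7, 216.1, 106.9]
tcp_rot: [-2.996, -0.943, -0.001]
ft_force: [-2.0, 0.4, 5.4]
grip_width: 0.11
grasp_force: 60.1
shift [0.0002 0.0017 0.0007] turn [-0.0003 -0.0002  0.1563] mm 0.9177865645737487 deg 28.142603086260163
```

```bash
python3 -m crank '[[[0,0,0],[0,0,0.04],0],[[0,0,0],[0,0,0.08],0],[[0,0,0],[0,0,0.12],0],[[0,0,0],[0,0,0.157],0],[[0,0,0],[0,0,0.157],0],[[0,0,0],[0,0,0.157],0],[[0,0,0],[0,0,0.157],0.4],[[0,0,0],[0,0,0.157],0.4]]' 60;  python3 -m crank '[[[0,0,0],[0,0,0],0.5],[[0,0,-0.08],[0,0,0],0.6],[[-0.05,0,-0.17],[0,0,0],0.9],[[-0.12,0,-0.17],[0,0,0],0.9],[[-0.12,0,-0.17],[0,0,0],0.9]]'
python3 - <<'E'
from h import *
np.set_printoptions(precision=1,suppress=True)
c=cam("wrist");np.savez("w5.npz",K=c[0],d=c[1],T=c[2]);im=manip.camera("wrist");cv2.imwrite("pics/w5.png",im)
for t in("dial_grip","lock","shackle"):
    for m in manip.masks_of(t,"wrist")[:1]:
        ys,xs=np.nonzero(m["pixels"]);print(t,m["p"],m["rect"],xs.mean(),ys.mean())
p=proj([[553,215.5,98]],c)[0].astype(int);print(p)
x0=max(p[0]-100,0);y0=max(p[1]-75,0);print(x0,y0);cr=im[y0:y0+150,x0:x0+200];cv2.imwrite("pics/w5c.png",cv2.resize(cr,None,fx=4,fy=4,interpolation=cv2.INTER_CUBIC))
E
```

```text
t: 13.85
tool_pos: [552.7, 215.8, 106.1]
tcp_rot: [3.136, 0.191, 0.0]
ft_force: [1.0, 0.4, 0.2]
grip_width: 0.399
grasp_force: 0.0
t: 14.35
tool_pos: [488.3, 207.7, 191.9]
tcp_rot: [-3.135, -0.19, 0.008]
ft_force: [0.5, -0.3, 0.0]
grip_width: 0.897
grasp_force: 0.0
dial_grip 0.67 [229.3, 98.4, 271.1, 143.2] 248.65086206896552 120.8460591133005
lock 0.93 [216.1, 90.6, 283.0, 206.9] 248.2394222945484 132.97945484133442
shackle 0.74 [430.1, 40.7, 510.7, 95.0] 474.6846005154639 67.32409793814433
[248 122]
148 47
```

View pics/w5c.png

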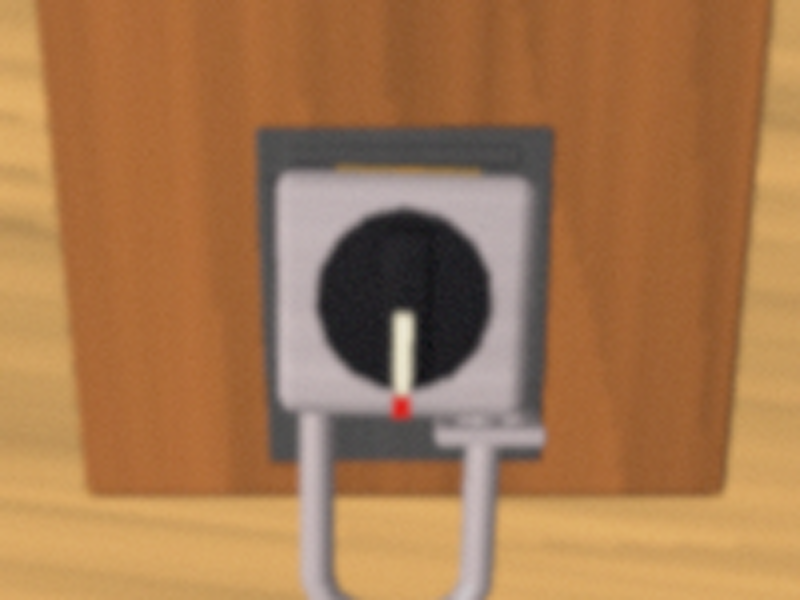

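```bash
python3 g.py 491.5 207.7 120 6.8; python3 g.py 491.5 207.7 72.5 6.8
```

```text
shift [-0.0053  0.0012  0.1422] turn [ 0.     -0.0003  0.0009] mm 71.13600500415978 deg 0.17483813291689673
shift [-0.0053  0.0012  0.2372] turn [ 0.     -0.0003  0.0009] mm 118.61643485792386 deg 0.17483813291689673
```

```bash
python3 -m crank '[[[-0.005,0.001,0.1],[0,0,0],0.9],[[-0.005,0.001,0.2],[0,0,0],0.9],[[-0.005,0.001,0.237],[0,0,0],0.9],[[-0.005,0.001,0.237],[0,0,0],0.9],[[-0.005,0.001,0.237],[0,0,0],0.3],[[-0.005,0.001,0.237],[0,0,0],0.3],[[-0.005,0.001,0.237],[0,0,0],0.3],[[-0.005,0.001,0.237],[0,0,0],0.3]]' 50; python3 g.py 491.5 207.7 72.5 6.8
```

```text
t: 15.35
tool_pos: [491.9, 208.0, 74.1]
tcp_rot: [-3.135, -0.191, -0.005]
ft_force: [1.3, -0.3, 2.6]
grip_width: 0.516
grasp_force: 50.5
shift [-0.0009  0.0005  0.0031] turn [-0.0002 -0.001   0.0009] mm 1.653200616125631 deg 0.24415785469881499
```

```bash
python3 -m crank '[[[-0.01,0,0],[0,0,0],0.3],[[-0.02,0,0],[0,0,0],0.3],[[-0.03,0,0],[0,0,0],0.3],[[-0.036,0,0],[0,0,0],0.3],[[-0.036,0,0],[0,0,0],0.3],[[-0.036,0,0],[0,0,0],0.3]]' 60; python3 g.py 491.5 207.7 72.5 6.8
```

```text
t: 15.95
tool_pos: [473.7, 205.4, 73.3]
tcp_rot: [-3.136, -0.19, -0.003]
ft_force: [4.3, -0.1, 5.7]
grip_width: 0.511
grasp_force: 60.9
shift [ 0.0359 -0.0003  0.0016] turn [-0.     -0.0007  0.0008] mm 17.97731559109683 deg 0.18721387114849133
```

```bash
python3 -m crank '[[[-0.004,0,0],[0,0,0],0.3],[[-0.008,0,0],[0,0,0],0.3],[[-0.008,0,0],[0,0,0],0.3]]' 60; python3 -m crank '[[[0,0,0],[0,0,0],0.9],[[0,0,0],[0,0,0],0.9],[[0,0,0],[0,0,0],0.9],[[0,0,-0.09],[0,0,0],0.9],[[0,0,-0.18],[0,0,0],0.9],[[0,0,-0.22],[0,0,0],0.9],[[0,0,-0.22],[0,0,0],0.9],[[0,0,-0.22],[0,0,0],0.9]]'
python3 - <<'E'
from h import *
np.set_printoptions(precision=1,suppress=True)
c=cam("wrist");np.savez("w6.npz",K=c[0],d=c[1],T=c[2]);im=manip.camera("wrist");cv2.imwrite("pics/w6.png",im)
p=proj([[553,215.5,98]],c)[0].astype(int);print(p)
x0=max(p[0]-100,0);y0=max(p[1]-75,0);print(x0,y0);cr=im[y0:y0+150,x0:x0+200];cv2.imwrite("pics/w6c.png",cv2.resize(cr,None,fx=4,fy=4,interpolation=cv2.INTER_CUBIC))
E
```

```text
t: 16.25
tool_pos: [473.6, 205.4, 73.7]
tcp_rot: [-3.136, -0.189, -0.015]
ft_force: [9.6, 1.5, 3.4]
grip_width: 0.505
grasp_force: 60.6
t: 17.05
tool_pos: [467.6, 205.2, 182.2]
tcp_rot: [-3.136, -0.192, 0.003]
ft_force: [0.3, -0.1, -0.6]
grip_width: 0.903
grasp_force: 0.0
[248  95]
148 20
```

View pics/w6c.png

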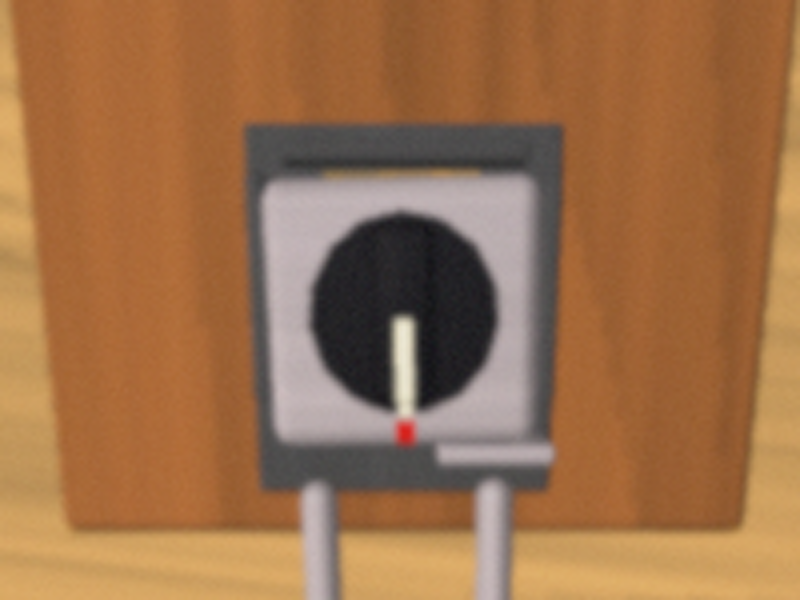

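```bash
python3 g.py 548.5 214.6 150 6.8; python3 g.py 548.5 214.6 81 6.8
```

```text
shift [0.1637 0.0007 0.0628] turn [0.    0.001 0.001] mm 87.67044207180165 deg 0.2542827192984062
shift [0.1641 0.0007 0.2008] turn [0.    0.001 0.001] mm 129.6700254070768 deg 0.2542827192984062
```

```bash
python3 -m crank '[[[0.08,0.001,0],[0,0,0],0.9],[[0.164,0.001,0.03],[0,0,0],0.9],[[0.164,0.001,0.06],[0,0,0],0.9],[[0.164,0.001,0.14],[0,0,0],0.9],[[0.164,0.001,0.195],[0,0,0],0.9],[[0.164,0.001,0.2],[0,0,0],0.9],[[0.164,0.001,0.2],[0,0,0],0.9]]' 80; python3 g.py 548.5 214.6 81 6.8
```

```text
t: 17.8
tool_pos: [549.2, 213.8, 81.5]
tcp_rot: [3.135, 0.19, -0.005]
ft_force: [-0.4, -0.3, 0.1]
grip_width: 0.899
grasp_force: 0.0
shift [-0.0012 -0.0018  0.0011] turn [0.0002 0.001  0.0007] mm 1.2150766575444505 deg 0.22619725823867107
```

```bash
python3 -m crank '[[[0,0,0],[0,0,0],0.4],[[0,0,0],[0,0,0],0.4],[[0,0,0],[0,0,0],0.4],[[0,0,0],[0,0,0],0.4],[[0,0,0],[0,0,0],0.4]]' 80; python3 g.py 548.5 214.6 81 6.8
```

```text
t: 18.3
tool_pos: [551.2, 215.2, 84.8]
tcp_rot: [-3.134, -0.191, -0.004]
ft_force: [-1.3, 2.2, 5.2]
grip_width: 0.606
grasp_force: 84.1
shift [-0.0056  0.0005  0.0077] turn [-0.0006 -0.0009  0.0009] mm 4.759824234427201 deg 0.25456283908796995
```

```bash
python3 -m crank '[[[0,0,-0.02],[0,0,0],0.4],[[0,0,-0.05],[0,0,0],0.4],[[0,0,-0.1],[0,0,0],0.4],[[0,0,-0.17],[0,0,0],0.4],[[0,0,-0.25],[0,0,0],0.4],[[0,0,-0.25],[0,0,0],0.4]]' 80
python3 - <<'E'
from h import *
a=[]
s=manip.observe();print(s['tool_pos'],s['ft_force'],s['grip_width'],s['grasp_force'])
for n in("wrist","scene"):
    im=manip.camera(n);cv2.imwrite(f"pics/{n}7.png",im);a.append(im)
    for m in manip.masks_of("lock",n)[:1]:
        ys,xs=np.nonzero(m["pixels"]);print(m["p"],m["rect"],xs.mean(),ys.mean())
b=a[1][130:290,260:460]
cv2.imwrite("pics/m7.png",np.hstack([cv2.resize(a[0],(400,300)),cv2.resize(b,(400,300))]))
E
```

```text
t: 18.9
tool_pos: [553.4, 213.8, 214.1]
tcp_rot: [-3.134, -0.189, -0.015]
ft_force: [1.5, -0.3, -3.8]
grip_width: 0.605
grasp_force: 86.6
[553.37647237 213.79857548 214.06301591] [ 1.50617858 -0.306912   -3.79062097] 0.6045446338864902 86.61357522010803
0.9 [200.1, 205.2, 301.1, 336.4] 249.5478067515666 258.9444107539923
```

View pics/m7.png

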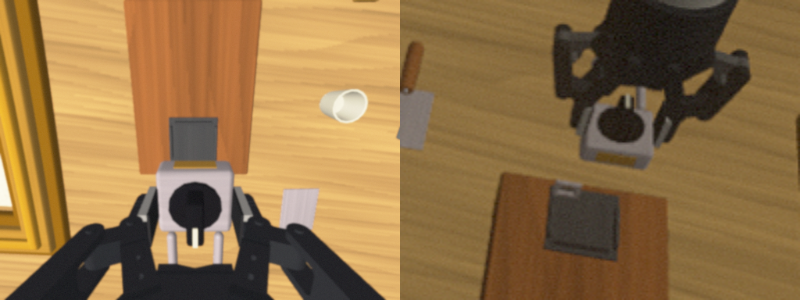

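```bash
python3 g.py 548.3 -191.3 205 5;  python3 -m crank '[[[-0.01,0.09,0],[0,0,0.01],0.4],[[-0.02,0.18,0],[0,0,0.01],0.4],[[-0.04,0.27,0],[0,0,0.01],0.4],[[-0.06,0.36,0],[0,0,0.01],0.4],[[-0.08,0.45,0],[0,0,0.01],0.4],[[-0.09,0.54,0],[0,0,0.01],0.4],[[-0.1,0.63,0],[0,0,0.01],0.4],[[-0.104,0.7,0],[0,0,0.01],0.4]]' 80; python3 g.py 548.3 -191.3 174 5
```

```text
shift [-0.0991  0.8052  0.0042] turn [0.     0.001  0.0109] mm 405.6351497450062 deg 1.9695675220415672
t: 19.9
tool_pos: [539.1, -142.4, 206.6]
tcp_rot: [3.138, 0.137, -0.006]
ft_force: [0.5, 0.2, -2.9]
grip_width: 0.604
grasp_force: 86.5
shift [0.0101 0.099  0.0652] turn [ 0.      0.0011 -0.0001] mm 59.486292818046635 deg 0.2018240895661583
```

```bash
python3 -m crank '[[[0.004,0.04,0.02],[0,0,0],0.4],[[0.007,0.07,0.045],[0,0,0],0.4],[[0.01,0.095,0.06],[0,0,0],0.4],[[0.01,0.099,0.065],[0,0,0],0.4],[[0.01,0.099,0.065],[0,0,0],0.4],[[0.01,0.099,0.065],[0,0,0],0.4]]' 80; python3 g.py 548.3 -191.3 174 5; python3 tab.py
python3 - <<'E'
from h import *
a=[]
for n in("wrist","scene"):
    im=manip.camera(n);a.append(im)
cv2.imwrite("pics/m8.png",np.hstack([cv2.resize(a[0],(400,300)),cv2.resize(a[1][110:270,40:240],(400,300))]))
c=cam("wrist");m=manip.masks_of("lock_butt","wrist")
s=manip.observe();print(s['qd'].max(),s['tool_pos'],s['grasp_force'],s['t'])
E
```

```text
t: 20.5
tool_pos: [550.5, -186.9, 175.2]
tcp_rot: [-3.137, -0.143, 0.001]
ft_force: [-0.2, -0.5, -2.7]
grip_width: 0.605
grasp_force: 86.5
shift [-0.0052  0.0084  0.0024] turn [-0.0004  0.0001  0.0013] mm 5.07838862038099 deg 0.2416508989565217
scene [[101 154  15  16 128]] [[109.3 160.3]]
top [[338 147  10   9  66]] [[342.7 150.3]]
tab [ 643.7 -182.1  257.7]
0.004931543693348692 [ 550.75240663 -187.53268399  175.64129379] 86.48786902427673 20.75
```

View pics/m8.png

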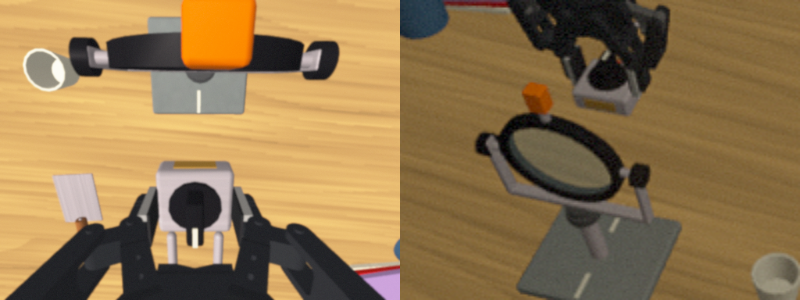

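```bash
python3 -c "
from plant import manip
print(manip.close_job())"
```

```text
the job is handed in; nothing more can be done
None
```

The job is handed in at about 21 s: the lens is upright and square, and the padlock is dialled to the red mark, pulled open and lifted off. The gripper holds it centred about 7 cm in front of the lens, butt plate facing it. These are my own camera and pose measurements; the hand-in returned no verdict.

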